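Flip the loupe over the steel bolt

ROBOT

A 6-joint arm with a two-finger parallel gripper is mounted at the origin on a cart in front of the work surface, level with it; the furniture and walls round the work are solid. World frame = base frame: x ahead of the robot, y to its left, z up, the work surface at z = 0. Lengths are in m, angles in rad, forces in N, time in s.
With the tool pointing down it reaches from about 0.3 to 1 m from the base axis. Payload 5.1 kg.
Tool frame: the origin (TCP) lies between the finger pads; the fingertips stand 11 mm ahead of it and the grasp point (between the pads) lies 8 mm behind it; z points along the fingers, y is the line along which they close (so a half turn about z gives the same grasp; the last joint's range is limited). The gripper opens to 95 mm and grips with 3 to 60 N. Pads are 20 mm wide; open, the fingers measure 119 mm over their backs; the gripper's body (75 mm by 180 mm) begins 59 mm behind the grasp point.
Start: joints at [-1.184, 0.124, 1.65, -0, 1.367, -0.083], TCP at [0.294, -0.58, 0.226] pointing down, gripper open.
Joint ranges: [-2.61, 2.61], [-1.02, 2.33], [0.03, 2.71], [-1.35, 4.49], [0.32, 2.68], [-2.91, 2.91]. Speed limits (rad/s): [2.57, 2.57, 3.14, 3.14, 3.14, 3.14].

INTERFACE

Orientations are given as a rotation vector (axis times angle).
In Python, from cell import status, viewer, job, finder gives the robot as it stands.
- The arm moves only by the tool arm_command, never from a script. Its arguments are lists of equal length, an entry for each row: "xyz": the shift along the world's x, y, z in units of 40 mm (1.0 is 40 mm), a list of three; "rot": the turn, a rotation vector about the world's x, y, z in units of 8 degrees (1.0 is 8 degrees), a list of three. A call has 1 to 5 rows; each row shifts and turns the commanded pose from where the row before left it; what a row does not reach is not made up. A row lasts 1/10 s, in which the tool goes at most 50 mm and 8.59 degrees, less where a joint would pass 70% of its speed; a pose out of reach is approached as far as the arm can. A call is refused whole if a number of a shift passes 1 or a number of a turn 1, either way. A call with a gripper value outside its range is refused whole. "gripper" is the opening in per cent of the stroke, from 0 (shut) to 100 (fully open), set as the call begins (left out, the last holds). The fingers move at their own pace and stop on an object; "newtons" is the grip in N (left out, the last holds). Time passes only in rows, so rows that do not move let the fingers close. It gives the time, the measured TCP pose, the force, the opening and the grip force at its end, in the units of the state.
- status.read_state(): the state, without advancing time (a new reading comes with each control period).
- viewer.snapshot(name): name is "scene" or "top" or "wrist"; returns a dict with "image" (480x640x3 uint8, blue, green, red), "fx", "fy", "cx", "cy" (pixels), "k1" (the pictures are not rectified: a ray, as slopes to the right and down, at radius r is drawn at 1 + k1 r^2 times it, then the intrinsics apply), "eye" and "orientation" of the camera in the world. Camera axes: x right, y down, z forward; pixel columns grow to the right and rows downward; lengths in m; the calibration is good to about 2 mm. A picture is of the moment at which its call begins. There is no depth.
- job.job_done(): hands the job in; it is judged then, once.
Trained networks look in a picture, given as the dict that the camera call returned (one of the last four; its "shot" number tells which), for a name from the list of things; names that differ only in an ending like _2 or _b are one class to them, and where a whole thing is asked for, a point or a joint stands for the part that bears it (a point fixed in the world has none). Each returns a list of dicts, best first, with "p" (0 to 1); they miss things now and then, are a little off and sometimes report something else, mostly with a low value. They report only what shows in the picture. A call takes as long as a camera call. They do not tell look-alikes from the thing itself.
- finder.look_for(picture, name): "extent" ([left, top, right, bottom] in pixels, round what is visible of it).
- finder.place_of(picture, name): "point" ([column, row] in pixels: a listed point, or the origin of a listed thing).
The state is a dict: "t": time; "joints": joint angles; "joint_velocities": joint speeds; "effort": joint torques, N m; "eef_pos": TCP position; "eef_rot": TCP orientation; "contact_force": force on the tool from outside, world axes, zero at the start; "torque": the same for the moment, N m; "gripper_width": opening from 0.0 (shut) to 1.0 (fully open); "grip_force": force on a finger pad.
Only numpy, scipy, OpenCV 4.12 (cv2) and the standard library are available. Lean on these libraries where they do the work, as an engineer would, in place of code of your own. Each camera call takes 0.05 s, during which the arm holds its last target. There are 200 camera calls.

TASK

On the bench stand two inspection stands, each with a spring-loaded flip loupe parked leaning back. Flip the loupe of the stand that holds the steel bolt forward, so that it snaps over and rests level above the bolt. Leave the other loupe parked, and leave the bolt and the nut as they are on their seats.

Things in the scene. Friction and masses are not known exactly. Their poses are not given: they have to be found in the camera images.
- lens_left (a point): Lens centre of the left (larger y) loupe: black ring 60 mm wide, 9 thick, 50 mm from its level hinge axis (115 mm above bench); orange tab, 26 x 6 mm, ends 102 mm from the axis. x points from lens to hinge, y along the hinge, z up when the loupe is level (working). Starts parked: 2.0 rad up from level, leaning back away from the seat, tab end 208 mm above bench. Way to flip: world up x this y.
- lens_right (a point): The same point of the identical loupe on the right-hand stand. A hinge spring holds each loupe at either stop; about 1 N at the tab, from behind, tips it. Once some 55 degrees from parked it snaps over by itself and rests level, lens 115 mm above the bench, over the seat's centre (50 mm from the hinge axis); let go sooner, it springs back.
- bolt_center (a point): Centre, half-way up, of the loose bright steel bolt that stands upright on its hexagon head, 27 mm across, 65 mm high. It stands on one of the two seats (either), within 6 mm of the seat's centre. Its loupe is the one whose lens is nearer: about 70 mm away level at the start. A seat is a round black pad 60 mm wide, its top 16 mm above the bench, on a fixed blue plate 120 x 96 mm.
- nut_center (a point): Centre, half-way up, of the loose dark steel hexagon nut, 30 x 34 x 16 mm, lying on the seat of the other stand. On each stand the hinge is carried by two aluminium cheeks, 41 mm over their outsides, up to 138 mm above the bench, at the side of the plate away from the robot.
There are look-alikes about, which are no part of the job. What is shaped like the part that bears bolt_center but brown is not meant.

How it is judged:
At the end, for the whole second after the job is handed in: The loupe of the bolt's stand rests level (within 10 degrees) with its lens over the bolt (centres within 25 mm level); the other loupe is parked as it was (lens within 10 mm of its start); bolt and nut are within 15 mm of where they started and the bolt is upright (within 10 degrees) (((angle between lens_left's own z axis and vertical below 0.175 rad and horizontal distance between lens_left and bolt_center below 0.025 m and distance of lens_right from where it was at the start of the episode below 0.01 m) or (angle between lens_right's own z axis and vertical below 0.175 rad and horizontal distance between lens_right and bolt_center below 0.025 m and distance of lens_left from where it was at the start of the episode below 0.01 m)) and distance of each of bolt_center, nut_center from where it was at the start of the episode below 0.015 m and angle between bolt_center's own z axis and vertical below 0.175 rad); the robot touches nothing.
It fails at once if the loupe over the nut is tipped (its lens moves more than 30 mm) ((horizontal distance between lens_left and nut_center below 0.1 m and distance of lens_left from where it was at the start of the episode above 0.03 m) or (horizontal distance between lens_right and nut_center below 0.1 m and distance of lens_right from where it was at the start of the episode above 0.03 m)).
It fails at once if the bolt or the nut is knocked more than 20 mm from its place (distance of any of bolt_center, nut_center from where it was at the start of the episode above 0.02 m).
It also fails if it takes over 26 s, if anything falls off the work surface, if the arm or the gripper's body presses on something with over 40 N, if the wrist force passes 120 N, or if a joint passes its speed limit or range.

## Working session

There is one attempt and no reset: what is moved stays moved. The work goes in short steps, Python scripts to look and compute and a tool call to move; the robot and the scene stay as the last step left them, time stands still between calls to the robot, and variables do not carry over. Pictures are saved under pics/ and viewed, at most 10 in all, crops included, and the job is handed in when it is done.

Besides the shell and the picture viewer there is one more tool, called after ">>>" as name(argument=value, ...), one argument or row to a line, values as JSON. arm_command: Moves the arm, as the interface text tells. Its arguments: {"type":"object","properties":{"xyz":{"type":"array"},"rot":{"type":"array"},"gripper":{"type":"number"},"newtons":{"type":"number"}},"required":["xyz","rot"]}

```bash
mkdir -p pics; cat > h.py <<'E'
import numpy as np, cv2
from cell import status, viewer, job, finder
from scipy.spatial.transform import Rotation as R
def Rm(o):
    o=np.array(o,float)
    if o.shape==(3,3): return o
    return R.from_rotvec(o).as_matrix() if o.size==3 else R.from_quat(o).as_matrix()
def ray(s,px):
    K=np.array([[s['fx'],0,s['cx']],[0,s['fy'],s['cy']],[0,0,1.]])
    u=cv2.undistortPoints(np.array([[px]],float),K,np.array([s['k1'],0,0,0.]))[0,0]
    d=Rm(s['orientation'])@np.array([u[0],u[1],1]); return np.array(s['eye']),d/np.linalg.norm(d)
def tri(rs):
    A=sum(np.eye(3)-np.outer(d,d) for e,d in rs); b=sum((np.eye(3)-np.outer(d,d))@e for e,d in rs)
    p=np.linalg.solve(A,b); return p,[np.linalg.norm(np.cross(p-e,d)) for e,d in rs]
def proj(s,p):
    c=Rm(s['orientation']).T@(np.array(p)-np.array(s['eye'])); x,y=c[:2]/c[2]; f=1+s['k1']*(x*x+y*y)
    return [s['fx']*x*f+s['cx'],s['fy']*y*f+s['cy']]
E
python3 - <<'E'
from h import *
S={}
for n in ("scene","top"):
    s=viewer.snapshot(n);S[n]=s;cv2.imwrite(f'pics/{n}1.png',s['image'])
    print(n,s['eye'],s['orientation'],s['fx'],s['k1'])
    for k in ("lens_left","lens_right","bolt_center","nut_center"):
        print(k,[(round(d['p'],2),np.round(d['point']).tolist()) for d in finder.place_of(s,k)[:4]],[(round(d['p'],2),np.round(d['extent']).tolist()) for d in finder.look_for(s,k)[:4]])
print(status.read_state())
E
```

```text
scene [-0.16847556 -0.32433529  0.50694883] [-1.81806105  1.09849853 -0.67291984] 437.61372569814284 0.006801245421925909
lens_left [(0.71, [243.0, 200.0])] [(0.7, [232.0, 174.0, 253.0, 229.0])]
lens_right [] [(0.58, [369.0, 219.0, 408.0, 290.0])]
bolt_center [(0.77, [375.0, 327.0]), (0.73, [442.0, 346.0])] [(0.74, [434.0, 329.0, 451.0, 365.0]), (0.68, [370.0, 307.0, 381.0, 349.0])]
nut_center [(0.49, [222.0, 270.0])] [(0.56, [223.0, 264.0, 230.0, 274.0])]
top [0.40783883 0.02226786 1.31350691] [-2.17740581  2.21697779 -0.08601221] 579.985922204804 -0.03883701879380236
lens_left [(0.78, [207.0, 213.0])] []
lens_right [(0.65, [385.0, 242.0])] [(0.85, [373.0, 227.0, 400.0, 260.0])]
bolt_center [(0.63, [431.0, 266.0]), (0.4, [383.0, 271.0])] []
nut_center [(0.57, [212.0, 247.0])] [(0.66, [206.0, 243.0, 218.0, 260.0])]
{'t': 0.9, 'joints': array([-1.18359128e+00,  1.23805648e-01,  1.65030886e+00,  6.94578604e-06,
        1.36753054e+00, -8.26052741e-02]), 'joint_velocities': array([-2.37355110e-03,  4.95390057e-04, -6.88798643e-04,  5.29660742e-04,
       -4.97478444e-05,  1.72352004e-03]), 'effort': array([-1.53460069e-04, -4.17575884e+01, -3.60234904e+01,  7.73135573e-02,
        4.26389650e-02, -1.05060869e-05]), 'eef_pos': array([ 0.29422975, -0.57956664,  0.22564731]), 'eef_rot': array([-3.05526242e+00, -7.31193621e-01,  1.92327291e-06]), 'contact_force': array([-0.5531209 , -0.28790204, -0.00878112]), 'torque': array([ 0.00944789,  0.01113965, -0.02912694]), 'grip_force': 0.0, 'gripper_width': 1.000388679978448}
```

View pics/scene1.png

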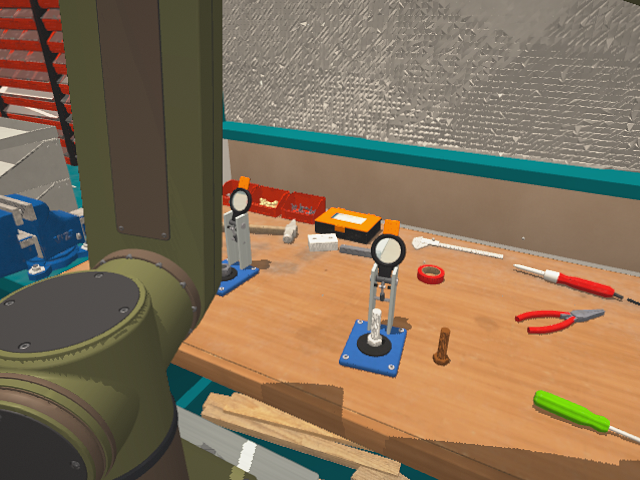

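View pics/top1.png

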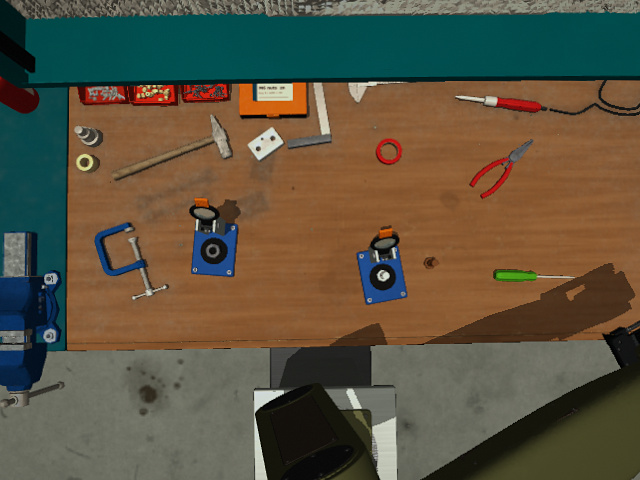

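```bash
cat > m.py <<'E'
from h import *
import pickle
S={n:viewer.snapshot(n) for n in("scene","top")}
pickle.dump(S,open('S.pkl','wb'))
for nm,a,b in (("lensL",(243,200),(207,213)),("bolt375",(375,327),(383,271)),("bolt442",(442,346),(431,266)),("nut",(222,270),(212,247)),("lensR",(388,254),(385,242))):
    p,e=tri([ray(S['scene'],a),ray(S['top'],b)]);print(nm,p.round(4),np.round(e,4))
E
python3 m.py
```

```text
lensL [0.5299 0.2286 0.163 ] [0.0014 0.0014]
bolt375 [ 0.4069 -0.1316  0.0412] [0.0014 0.0014]
bolt442 [ 0.4168 -0.2415  0.0359] [0.0014 0.0014]
nut [0.4664 0.2471 0.0177] [0.0024 0.0024]
lensR [ 0.4653 -0.1241  0.1531] [0.0007 0.0007]
```

The right stand holds the bright bolt (scene 375,327). The brown look-alike stands free at (442,346). The nut is on the left stand (top 212,250). In the top picture the right loupe's orange tab is at (386,231), and its plate corners are about (358,254), (397,247), (408,296) and (370,304).

```bash
python3 - <<'E'
from h import *
import pickle
S=pickle.load(open('S.pkl','rb'));t=S['top']
def pl(px,z):
    e,d=ray(t,px);return e+d*(z-e[2])/d[2]
hsv=cv2.cvtColor(t['image'],cv2.COLOR_BGR2HSV)
m=cv2.inRange(hsv,(100,130,60),(125,255,255));m[:, :340]=0;m[:,430:]=0;m[:235]=0;m[315:]=0
ys,xs=np.nonzero(m);pts=np.c_[xs,ys].astype(np.float32)
q=cv2.boxPoints(cv2.minAreaRect(pts));w=np.array([pl(c,.008) for c in q]);print(q.round(0).tolist(),w.round(4))
for i in range(4):
    v=w[(i+1)%4]-w[i];print(np.linalg.norm(v).round(4),np.degrees(np.arctan2(v[1],v[0])).round(1))
print('centre',w.mean(0))
m=cv2.inRange(hsv,(5,170,120),(20,255,255));m[:, :365]=0;m[:,410:]=0;m[:215]=0;m[245:]=0
ys,xs=np.nonzero(m);print('tab',len(xs),xs.min(),xs.max(),ys.min(),ys.max(),pl((xs.mean(),ys.mean()),.203),pl((xs[ys<ys.min()+2].mean(),ys.min()),.208))
a=t['image'][200:320,320:450];cv2.imwrite('pics/c.png',cv2.resize(a,None,fx=4.5,fy=4.5))
E
```

```text
[[356.0, 253.0], [397.0, 245.0], [407.0, 296.0], [366.0, 304.0]] [[ 0.4498 -0.077   0.008 ]
 [ 0.4656 -0.1699  0.008 ]
 [ 0.3494 -0.1889  0.008 ]
 [ 0.3339 -0.0963  0.008 ]]
0.0943 -80.4
0.1177 -170.7
0.0938 99.5
0.1174 9.5
centre [ 0.39965719 -0.13303754  0.008     ]
tab 126 366 397 216 237 [ 0.48407243 -0.11515721  0.203     ] [ 0.51329474 -0.08542898  0.208     ]
```

View pics/c.png

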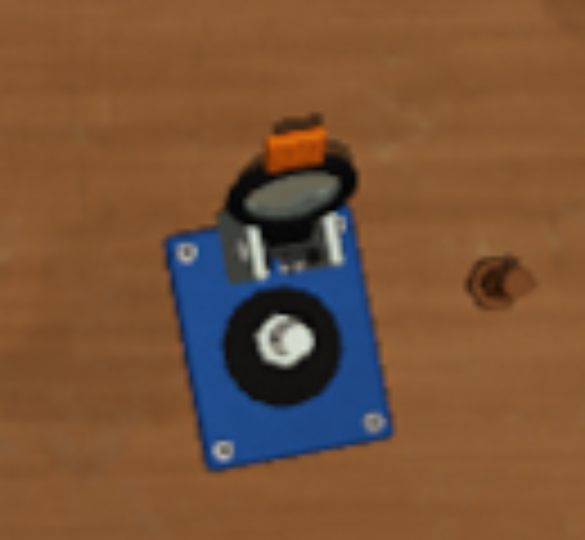

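>>> arm_command(
  xyz=[
    [0.6, 0.7, 0],
    [0.6, 0.7, 0],
    [0.6, 0.7, 0],
    [0.6, 0.7, 0],
    [0.6, 0.7, 0],
  ],
  rot=[
    [0, 0, -0.22],
    [0, 0, -0.22],
    [0, 0, -0.22],
    [0, 0, -0.22],
    [0, 0, -0.22],
  ],
  gripper=0,
)

```text
t: 1.5
eef_pos: [0.415, -0.4384, 0.2258]
eef_rot: [3.103, 0.492, 0.0]
contact_force: [-0.4, -0.8, -1.0]
gripper_width: 0.635
grip_force: 0.0
```

>>> arm_command(
  xyz=[
    [0.6, 0.7, 0],
    [0.6, 0.7, 0],
    [0.6, 0.7, 0],
    [0.6, 0.7, 0],
    [0.6, 0.7, 0],
  ],
  rot=[
    [0, 0, -0.22],
    [0, 0, -0.22],
    [0, 0, -0.22],
    [0, 0, -0.22],
    [0, 0, -0.22],
  ],
)

```text
t: 2.0
eef_pos: [0.5351, -0.2983, 0.2258]
eef_rot: [3.131, 0.253, 0.0]
contact_force: [-0.7, -0.1, 1.0]
gripper_width: 0.215
grip_force: 0.0
```

>>> arm_command(
  xyz=[
    [0, 0.93, 0],
    [0, 0.93, 0],
    [0, 0.93, 0],
    [0, 0.93, -0.3],
    [0, 0.93, -0.3],
  ],
  rot=[
    [0, 0, 0],
    [0, 0, 0],
    [0, 0, 0],
    [0, 0, 0],
    [0, 0, 0],
  ],
)

```text
t: 2.5
eef_pos: [0.5345, -0.1122, 0.2021]
eef_rot: [3.131, 0.255, 0.003]
contact_force: [0.9, 0.3, 1.0]
gripper_width: 0.005
grip_force: 0.0
```

```bash
python3 - <<'E'
from h import *
s=viewer.snapshot('scene');w=viewer.snapshot('wrist');st=status.read_state();print(st['eef_pos'],st['contact_force'],st['gripper_width'])
print(proj(s,st['eef_pos']),proj(w,st['eef_pos']))
a=cv2.resize(s['image'][120:400,250:520],(540,560));b=cv2.resize(w['image'],(260,195))
c=np.zeros((560,800,3),np.uint8);c[:,:540]=a;c[:195,540:]=b;cv2.imwrite('pics/d.png',c)
E
```

```text
[ 0.53295434 -0.10981723  0.19966573] [-0.33648692 -0.37513147  0.00732616] 0.004669833671981526
[np.float64(395.8005198698306), np.float64(213.3666392563881)] [np.float64(333.3607504116341), np.float64(301.6514160021439)]
```

View pics/d.png

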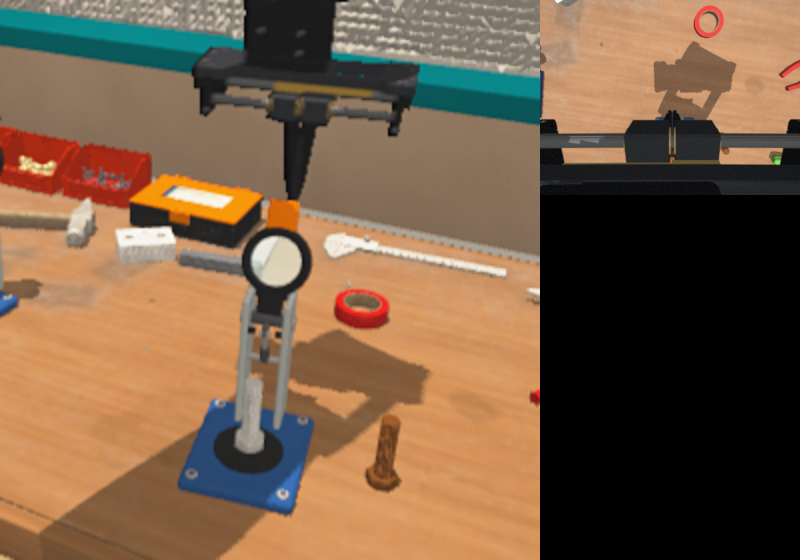

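The finger is behind the orange tab (crop 285,213) and in line with it, so I push along −u, towards the robot.

>>> arm_command(
  xyz=[
    [-0.4, -0.065, 0],
    [-0.4, -0.065, 0],
    [-0.4, -0.065, 0],
    [-0.4, -0.065, 0],
  ],
  rot=[
    [0, 0, 0],
    [0, 0, 0],
    [0, 0, 0],
    [0, 0, 0],
  ],
)

```text
t: 3.0
eef_pos: [0.4705, -0.125, 0.2028]
eef_rot: [3.13, 0.254, 0.004]
contact_force: [0.8, 0.3, 0.8]
gripper_width: 0.006
grip_force: 0.6
```

>>> arm_command(
  xyz=[
    [-0.4, -0.065, 0],
    [-0.4, -0.065, 0],
    [-0.4, -0.065, 0],
    [-0.4, -0.065, 0],
  ],
  rot=[
    [0, 0, 0],
    [0, 0, 0],
    [0, 0, 0],
    [0, 0, 0],
  ],
)

```text
t: 3.4
eef_pos: [0.4058, -0.1353, 0.2023]
eef_rot: [3.13, 0.254, 0.001]
contact_force: [-0.5, -0.7, 0.7]
gripper_width: 0.003
grip_force: 0.0
```

```bash
python3 - <<'E'
from h import *
s=viewer.snapshot('scene');cv2.imwrite('pics/e.png',cv2.resize(s['image'][120:400,250:520],(540,560)))
E
```

```text
(no output)
```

View pics/e.png

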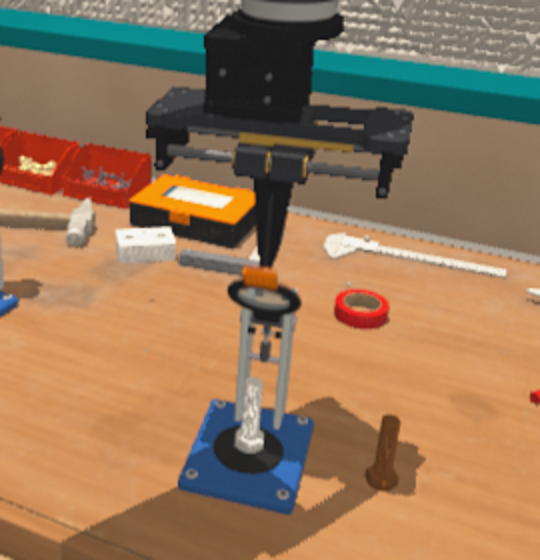

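The ring shows foreshortened at crop (265,297), with the tab at (260,277). It is either still swinging or held by the finger, so I push a little further and then lift.

>>> arm_command(
  xyz=[
    [-0.4, -0.065, 0],
    [-0.4, -0.065, 0],
    [0, 0, 0],
  ],
  rot=[
    [0, 0, 0],
    [0, 0, 0],
    [0, 0, 0],
  ],
)

```text
t: 3.75
eef_pos: [0.3737, -0.1404, 0.2021]
eef_rot: [3.13, 0.252, 0.001]
contact_force: [0.4, -0.8, 0.4]
gripper_width: 0.005
grip_force: 0.0
```

>>> arm_command(
  xyz=[
    [0, 0, 0.8],
    [0, 0, 0.8],
    [0, 0, 0.8],
    [0, 0, 0],
    [0, 0, 0],
  ],
  rot=[
    [0, 0, 0],
    [0, 0, 0],
    [0, 0, 0],
    [0, 0, 0],
    [0, 0, 0],
  ],
)

```text
t: 4.25
eef_pos: [0.3751, -0.14, 0.2986]
eef_rot: [3.13, 0.255, 0.003]
contact_force: [0.7, -0.5, -0.1]
gripper_width: 0.005
grip_force: 0.0
```

```bash
python3 - <<'E'
from h import *
s=viewer.snapshot('scene');cv2.imwrite('pics/f.png',cv2.resize(s['image'][120:400,180:490],(620,560)))
for z in [.115]: print(proj(s,(.396,-.133,z)),proj(s,(.346,-.141,z)))
for k in("lens_right","lens_left","bolt_center"): print(k,[(round(d['p'],2),np.round(d['point'],1).tolist()) for d in finder.place_of(s,k)[:3]])
E
```

```text
[np.float64(377.0705218247806), np.float64(294.15548597768924)] [np.float64(370.0284401768853), np.float64(311.8304477016799)]
lens_right [(0.66, [376.9, 291.2])]
lens_left [(0.64, [242.1, 201.0])]
bolt_center [(0.96, [438.2, 344.6]), (0.91, [375.7, 326.9])]
```

View pics/f.png

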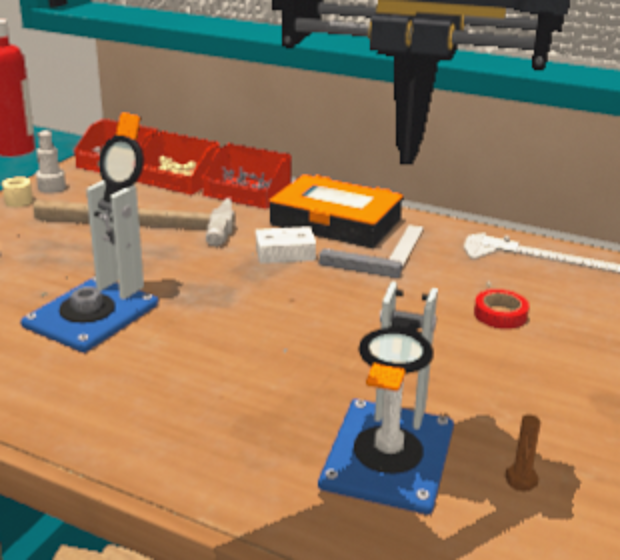

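The right loupe now rests level over the bolt: its lens is at (377,291), against (377,294) predicted. The bolt is upright at (376,327), the left loupe is still parked at (242,201), and the gripper is clear.

```bash
python3 -c "
from cell import job
print(job.job_done())"
```

```text
the job is handed in; nothing more can be done
None
```

I flipped the right-hand loupe, on the stand with the steel bolt; it snapped over and rests level above the still-upright bolt. The left loupe, the nut and the bolt look unmoved in the last picture, and the job is handed in, though no verdict was returned.

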